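Weigh the blue spare parts box on the spring scale

ROBOT

A 7-joint arm with a two-finger parallel gripper is mounted at the origin on the work surface. World frame = base frame: x ahead of the robot, y to its left, z up, the work surface at z = 0. Lengths are in m, angles in rad, forces in N, time in s.
With the tool pointing down it reaches from about 0.425 to 0.875 m from the base axis. Payload 9.9 kg.
Tool frame: the origin (TCP) lies at the very end of the fingers, on their centre line; the grasp point (between the pads) lies 19 mm behind it; z points along the fingers, y is the direction in which the jaws open and shut (so a half turn about z gives the same grasp; the last joint's range is limited). The gripper opens to 85 mm and grips with 20 to 120 N. Pads are 22 mm wide; open, the fingers measure 114 mm over their backs; the gripper's body (76 mm by 85 mm) begins 54 mm behind the grasp point. The pads swing forward as they close: fully open they stand 13 mm farther back than shut.
Start: joints at [1.174, 0.576, 0.025, 1.437, -0.015, 1.129, -0.057], TCP at [0.208, -0.642, 0.231] pointing down, gripper open.
Joint ranges: [-2.76, 2.76], [-0.34, 2.15], [-1.52, 1.57], [0.19, 2.46], [-1.09, 4.23], [0.17, 1.99], [-2.82, 2.82]. Speed limits (rad/s): [2.22, 2.22, 3.01, 3.01, 3.14, 3.14, 3.14].

INTERFACE

Orientations are given as a 3x3 rotation matrix whose columns are the frame's x, y, z axes.
In Python, from plant import monitor, cams, env gives the robot as it stands.
- The arm moves only by the tool step_arm, never from a script. Its argument "steps" is a list of rows, each an object with "grip": the gripper's target within -1 to 1 (shut at 1, half-way at 0, fully open at -1); "offset": the shift along the tool's x, y, z in mm, a list of three; "rotation": the turn, a rotation vector about the tool's x, y, z in degrees, a list of three. A call has 1 to 12 rows; each row shifts and turns the commanded pose from where the row before left it, along the tool's axes as they then stand; what a row does not reach is not made up. A row lasts 1/10 s, in which the tool goes at most 50 mm and 8.59 degrees, less where a joint would pass 70% of its speed; a pose out of reach is approached as far as the arm can. A call with a gripper value outside its range is refused whole. The fingers move at their own pace and stop on an object; "squeeze" is the grip in N (left out, the last holds). Time passes only in rows, so rows that do not move let the fingers close. It gives the time, the measured TCP pose, the force and the opening at its end, in the units of the state.
- monitor.get_obs(): the state, without advancing time (a new reading comes with each control period).
- cams.snapshot(name): name is "scene" or "side" or "wrist"; returns a dict with "pixels" (400x640x3 uint8, red, green, blue), "K" (3x3 intrinsics, pixels), "k1" (the pictures are not rectified: a ray, as slopes to the right and down, at radius r is drawn at 1 + k1 r^2 times it, then the intrinsics apply), "T" (4x4, takes a point from camera to world coordinates). Camera axes: x right, y down, z forward; pixel columns grow to the right and rows downward; lengths in m; the calibration is good to about 2 mm. A picture is of the moment at which its call begins. There is no depth.
- env.job_done(): hands the job in, once; it reports no verdict.
The state is a dict: "clock": time; "joint_positions": joint angles; "joint_velocities": joint speeds; "tau": joint torques, N m; "tool_pos": TCP position; "eef_rot": TCP orientation; "force": force on the tool from outside, world axes, zero at the start; "torque": the same for the moment, N m; "opening": opening from 0.0 (shut) to 1.0 (fully open).
Only numpy, scipy, OpenCV 4.12 (cv2) and the standard library are available. Lean on these libraries where they do the work, as an engineer would, in place of code of your own. Each camera call takes 0.05 s, during which the arm holds its last target. There are 200 camera calls.

TASK

Weigh the blue spare parts box: pick it up, set it down upright and gently on the middle of the spring scale's round pan, and let go so that the pan carries it freely. Do not slam or press the pan down to its stop, and leave the orange box of the same shape where it is.

Things in the scene. Friction and masses are not known exactly. Their poses are not given: they have to be found in the camera images.
- blue_box: Closed blue plastic spare parts box with a black seam and black end latches, 80 x 50 x 45 mm (own x, y, z), 0.2 to 0.4 kg, standing on the bench. Origin: centre of its underside; z up, x along its 80 mm length, y across its 50 mm width (take it across the 50 mm). The lid does not come off.
- orange_box: Orange plastic parts box, the same in shape and size as the blue one, with its origin and axes likewise. Not to be weighed: it stays where it is. A chrome bike bell, 55 mm wide and 40 mm high, stands in the same part of the bench.
- pan_center (a point): Centre of the upper surface of the scale's flat steel pan, a level disc of 150 mm diameter and 6 mm thickness, marked by a black dot inside a black circle of 64 mm diameter. The unloaded surface lies 140 mm above the bench; its thin bead at the edge stands 2.5 mm up. The pan stands on a short stem over a green body of 130 x 150 mm, 100 mm high, with a round dial in its side. The point moves down with the pan; z up.
- scale_pan (a joint): How far the pan has sunk, in m: 0 unloaded, 0.025 at its stop. A damped spring of 300 N/m, straight down: the box alone sinks it by 7 to 13 mm within about half a second.

How it is judged:
At the end, for the whole second after the job is handed in: The blue box stands upright (within 10 degrees), released and at rest on the pan, the centre of its underside within 15 mm of the pan's centre, the pan carrying its weight (sunk between 5 and 16 mm); the orange box is within 30 mm of where it started (horizontal distance between blue_box and pan_center below 0.015 m and z of blue_box in the frame of pan_center between -0.005 and 0.005 m and angle between blue_box's own z axis and vertical below 0.17 rad and value of joint scale_pan between 0.005 and 0.016 m and linear speed of blue_box below 0.02 m/s and distance of orange_box from where it was at the start of the episode below 0.03 m); the robot touches nothing.
It fails at once if the pan is slammed or pressed down near its stop (sunk more than 22 mm) (value of joint scale_pan above 0.022 m).
It fails at once if the orange box is moved by more than 30 mm (distance of orange_box from where it was at the start of the episode above 0.03 m).
It also fails if it takes over 38 s, if anything falls off the work surface, if the arm or the gripper's body presses on something with over 40 N, if the wrist force passes 120 N, or if a joint passes its speed limit or range.

## Working session

There is one attempt and no reset: what is moved stays moved. The work goes in short steps, Python scripts to look and compute and a tool call to move; the robot and the scene stay as the last step left them, time stands still between calls to the robot, and variables do not carry over. Pictures are saved under pics/ and viewed, about 8 in all and at most 12, crops included, and the job is handed in when it is done.

Besides the shell and the picture viewer there is one more tool, called after ">>>" by a JSON object that holds its "fn" and its "kwargs", one argument or row to a line. step_arm: Moves the arm, as the interface text tells. Its arguments: {"type":"object","properties":{"steps":{"type":"array","items":{"type":"object","properties":{"grip":{"type":"number"},"offset":{"type":"array","items":{"type":"number"}},"rotation":{"type":"array","items":{"type":"number"}}}}},"squeeze":{"type":"number"}},"required":["steps"]}

```bash
mkdir -p pics; ls; cat > h.py <<'E'
import numpy as np, cv2
from plant import monitor, cams, env
def snap(n,f):
    s=cams.snapshot(n); cv2.imwrite('pics/'+f+'.png',s['pixels'][:,:,::-1]); np.savez('pics/'+f+'.npz',**{k:np.asarray(v) for k,v in s.items()}); return s
def ray(s,uv):
    K=np.asarray(s['K']); p=np.linalg.inv(K)@np.array([uv[0],uv[1],1.]); d=p[:2]; u=d.copy()
    for _ in range(30): u=d/(1+float(s['k1'])*(u@u))
    T=np.asarray(s['T']); return T[:3,3],T[:3,:3]@np.array([u[0],u[1],1.])
def onz(s,uv,z):
    o,d=ray(s,uv); return o+d*(z-o[2])/d[2]
def proj(s,P):
    T=np.asarray(s['T']); q=T[:3,:3].T@(np.asarray(P)-T[:3,3]); u=q[:2]/q[2]; u=u*(1+float(s['k1'])*(u@u)); return (np.asarray(s['K'])@np.array([u[0],u[1],1]))[:2]
E
python3 - <<'E'
from h import *
o=monitor.get_obs(); print({k:np.round(v,3).tolist() for k,v in o.items()})
for n in('scene','side','wrist'):
    s=snap(n,n+'0'); print(n,np.round(s['T'],3).tolist(),s['k1'],np.round(s['K'],1).tolist())
a=[cv2.imread(f'pics/{n}0.png') for n in('scene','side')]
E
```

```text
pics
{'clock': 0.0, 'joint_positions': [1.174, 0.577, 0.025, 1.438, -0.015, 1.129, -0.057], 'joint_velocities': [0.0, -0.001, -0.002, 0.001, -0.003, -0.001, 0.001], 'tau': [-0.002, -76.577, 2.25, -28.596, 0.015, 0.013, 0.0], 'tool_pos': [0.208, -0.642, 0.23], 'eef_rot': [[0.951, 0.308, -0.001], [0.308, -0.951, 0.002], [-0.0, -0.002, -1.0]], 'force': [-0.126, 0.222, -0.052], 'torque': [-0.03, -0.002, -0.02], 'opening': 0.997}
scene [[-0.863, 0.297, -0.408, 0.996], [0.504, 0.534, -0.679, 0.715], [0.016, -0.792, -0.611, 0.779], [0.0, 0.0, 0.0, 1.0]] -0.05197618082143371 [[452.0, 0.0, 321.2], [0.0, 452.0, 196.9], [0.0, 0.0, 1.0]]
side [[-0.929, -0.192, 0.316, 0.304], [-0.37, 0.478, -0.797, 0.615], [0.002, -0.857, -0.515, 0.514], [0.0, 0.0, 0.0, 1.0]] -0.013186833746995743 [[407.4, 0.0, 321.6], [0.0, 407.4, 199.0], [0.0, 0.0, 1.0]]
wrist [[0.308, -0.919, -0.246, 0.27], [-0.951, -0.298, -0.078, -0.622], [-0.001, 0.259, -0.966, 0.374], [0.0, 0.0, 0.0, 1.0]] -0.05329017171272346 [[321.7, 0.0, 318.3], [0.0, 321.7, 197.7], [0.0, 0.0, 1.0]]
```

View pics/scene0.png

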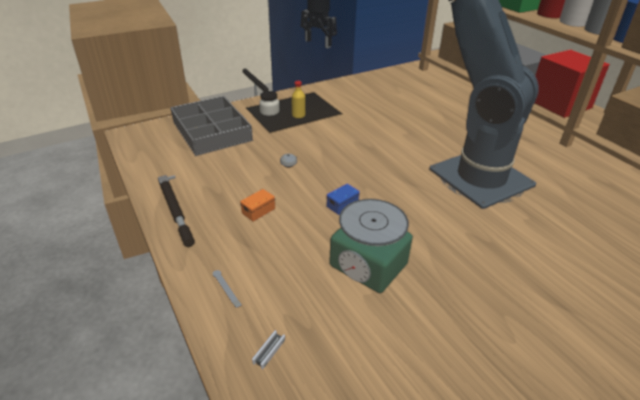

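View pics/side0.png

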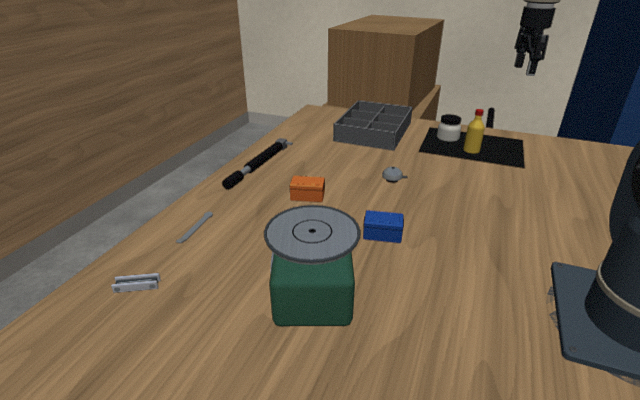

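The scene view shows the blue box at (343,198), the pan dot at (374,220), the orange box at (258,205) and the bell at (289,159). In the side view blue is at (384,226), the pan dot at (312,231) and orange at (308,188). Next I measure them.

```bash
python3 - <<'E'
from h import *
L=lambda f:dict(np.load(f'pics/{f}.npz'))
S={'scene':L('scene0'),'side':L('side0')}
dot={'scene':(374,220),'side':(312,231)}
crops=[]
R={}
for n,s in S.items():
    im=s['pixels']; hsv=cv2.cvtColor(im,cv2.COLOR_RGB2HSV)
    for c,lo,hi,box in(('blue',(105,130,40),(130,255,255),(300,170,420,250)),('orange',(3,170,80),(14,255,255),(230,165,340,230))):
        m=cv2.inRange(hsv,lo,hi); k=np.zeros_like(m); x0,y0,x1,y1=box; k[y0:y1,x0:x1]=255; m&=k
        ys,xs=np.nonzero(m); print(n,c,len(xs),xs.min(),xs.max(),ys.min(),ys.max())
        R[n,c]=(xs.mean(),ys.mean())
        V=hsv[...,2]; vals=V[m>0]; t,_=cv2.threshold(vals.reshape(-1,1),0,255,cv2.THRESH_OTSU)
        top=m&((V>t)*255).astype(np.uint8); cs,_=cv2.findContours(top,0,1); cc=max(cs,key=cv2.contourArea); 
        pts=np.array([onz(s,p[0],.045)[:2] for p in cc]); r=cv2.minAreaRect((pts*1000).astype(np.float32)); print('  top rect mm',np.round(r[0],1),np.round(r[1],1),round(r[2],1),'z45 of mask centroid',onz(s,R[n,c],.0225).round(4))
    d=dot[n]; g=cv2.cvtColor(im,cv2.COLOR_RGB2GRAY)
    w=g[d[1]-4:d[1]+5,d[0]-4:d[0]+5].astype(float); w=np.clip(np.median(w)-w-15,0,None); yy,xx=np.mgrid[-4:5,-4:5]
    q=(d[0]+(w*xx).sum()/w.sum(),d[1]+(w*yy).sum()/w.sum()); R[n,'dot']=q; print(n,'dot',np.round(q,2),onz(s,q,.14).round(4))
    # pan: fit ellipse to low-sat region around dot
    m=cv2.inRange(hsv,(0,0,60),(180,60,255)); m=cv2.morphologyEx(m,cv2.MORPH_CLOSE,np.ones((7,7)))
    cs,_=cv2.findContours(m,0,1)
    for c in cs:
        if cv2.pointPolygonTest(c,tuple(map(float,d)),False)>0:
            p=np.array([onz(s,x[0],.14)[:2] for x in cv2.convexHull(c)])*1000; print(' pan circ',np.round(cv2.minEnclosingCircle(p.astype(np.float32)),1) if 0 else cv2.minEnclosingCircle(p.astype(np.float32)))
def tri(a,b):
    o1,d1=ray(S['scene'],a);o2,d2=ray(S['side'],b); A=np.c_[d1,-d2]; t=np.linalg.lstsq(A,o2-o1,rcond=None)[0]; p,q=o1+t[0]*d1,o2+t[1]*d2; return ((p+q)/2).round(4),np.linalg.norm(p-q).round(4)
for c in('blue','orange','dot'): print(c,tri(R['scene',c],R['side',c]))
C=[cv2.resize(S[n]['pixels'][y:y+75,x:x+100],None,fx=4,fy=4,interpolation=cv2.INTER_CUBIC) for n,x,y in(('scene',300,170),('side',340,190),('scene',225,165),('side',260,155))]
cv2.imwrite('pics/crop1.png',np.vstack([np.hstack(C[:2]),np.hstack(C[2:])])[:,:,::-1])
E
```

```text
scene blue 329 328 357 185 210
  top rect mm [446.4 -86.9] [72.1 44.1] 12.2 z45 of mask centroid [ 0.4331 -0.1058  0.0225]
scene orange 515 242 272 190 219
  top rect mm [ 658.5 -174.9] [73.7 46.5] 15.8 z45 of mask centroid [ 0.652  -0.1835  0.0225]
scene dot [373.32 219.87] [0.5116 0.1309 0.14  ]
 pan circ ((555.3490600585938, 144.13394165039062), 171.17178344726562)
side blue 1080 364 402 211 242
  top rect mm [443.9 -85.4] [76.4 49.7] 12.1 z45 of mask centroid [ 0.444  -0.0899  0.0225]
side orange 785 290 324 176 201
  top rect mm [ 655.1 -173.5] [77.5 50.3] 16.1 z45 of mask centroid [ 0.6577 -0.1776  0.0225]
side dot [311.81 230.37] [0.5119 0.1321 0.14  ]
 pan circ ((513.2080078125, 157.13232421875), 101.42586517333984)
blue (array([ 0.4423, -0.0906,  0.0289]), np.float64(0.0115))
orange (array([ 0.6553, -0.1747,  0.0269]), np.float64(0.0046))
dot (array([0.512 , 0.1315, 0.1401]), np.float64(0.0009))
```

View pics/crop1.png

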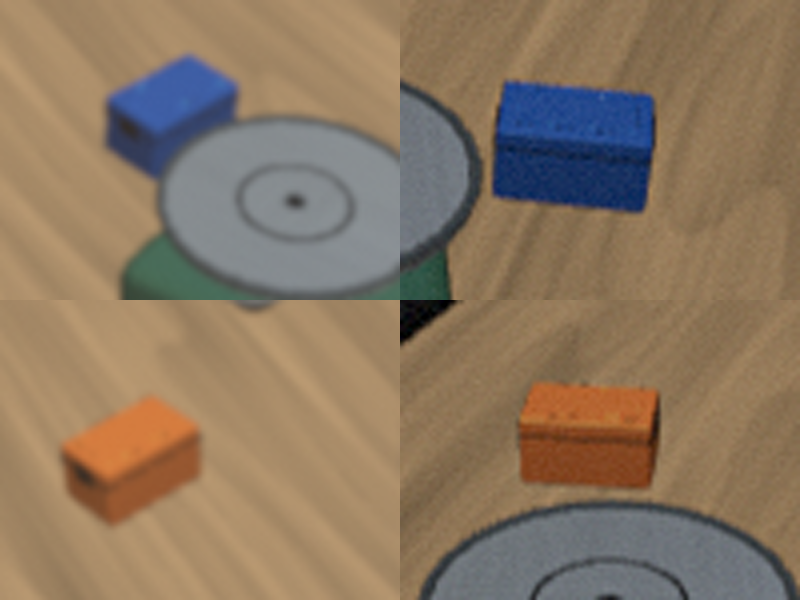

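Pan centre is (0.512, 0.1315, 0.140): the dot triangulates to the right height. Blue is at about (0.445, -0.086) with yaw about 12°, within reach, and the sizes match 80x50. Now I move over it.

>>> {"fn": "step_arm", "kwargs": {
  "steps": [
    {"grip": -1, "offset": [30, -35, 0], "rotation": [0, 0, 0]},
    {"grip": -1, "offset": [30, -35, 0], "rotation": [0, 0, 0]},
    {"grip": -1, "offset": [30, -35, 0], "rotation": [0, 0, 0]},
    {"grip": -1, "offset": [30, -35, 0], "rotation": [0, 0, 0]},
    {"grip": -1, "offset": [30, -35, 0], "rotation": [0, 0, 0]},
    {"grip": -1, "offset": [30, -35, 0], "rotation": [0, 0, 0]},
    {"grip": -1, "offset": [30, -35, 0], "rotation": [0, 0, 0]},
    {"grip": -1, "offset": [30, -35, 0], "rotation": [0, 0, 0]},
    {"grip": -1, "offset": [30, -35, 0], "rotation": [0, 0, 0]},
    {"grip": -1, "offset": [30, -35, 0], "rotation": [0, 0, 0]},
    {"grip": -1, "offset": [30, -35, 0], "rotation": [0, 0, 0]},
    {"grip": -1, "offset": [30, -35, 0], "rotation": [0, 0, 0]}
  ]
}}

```text
clock: 1.35
tool_pos: [0.4213, -0.1301, 0.2314]
eef_rot: [[0.952, 0.308, 0.0], [0.308, -0.952, -0.0], [0.0, 0.0, -1.0]]
force: [0.7, -0.3, -0.3]
opening: 1.003
```

>>> {"fn": "step_arm", "kwargs": {
  "steps": [
    {"grip": -1, "offset": [18, -17, 0], "rotation": [0, 0, 0]},
    {"grip": -1, "offset": [18, -17, 0], "rotation": [0, 0, 5.8]},
    {"grip": -1, "offset": [0, 0, 0], "rotation": [0, 0, 0]},
    {"grip": -1, "offset": [0, 0, 0], "rotation": [0, 0, 0]}
  ]
}}

```text
clock: 1.75
tool_pos: [0.4446, -0.0882, 0.2311]
eef_rot: [[0.977, 0.212, -0.001], [0.212, -0.977, -0.0], [-0.001, -0.0, -1.0]]
force: [0.6, -0.1, -0.6]
opening: 1.002
```

```bash
python3 - <<'E'
from h import *
s=snap('wrist','wrist1'); o=monitor.get_obs(); print(o['tool_pos'].round(4) if hasattr(o['tool_pos'],'round') else o['tool_pos'],np.round(o['eef_rot'],3).tolist(),np.round(s['T'],3).tolist())
hsv=cv2.cvtColor(s['pixels'],cv2.COLOR_RGB2HSV); m=cv2.inRange(hsv,(105,130,40),(130,255,255))
cs,_=cv2.findContours(m,0,1); cc=max(cs,key=cv2.contourArea)
mm=np.zeros_like(m); cv2.drawContours(mm,[cc],-1,255,-1); V=hsv[...,2]; v=V[mm>0]; t,_=cv2.threshold(v.reshape(-1,1),0,255,cv2.THRESH_OTSU)
for nm,k in(('all',mm),('bright',mm&((V>t)*255).astype(np.uint8))):
    cs,_=cv2.findContours(k,0,1); c=max(cs,key=cv2.contourArea); p=np.array([onz(s,q[0],.045)[:2] for q in c])*1000; print(nm,t,cv2.boundingRect(c),cv2.minAreaRect(p.astype(np.float32)))
E
```

```text
[ 0.4444 -0.0889  0.2311] [[0.977, 0.211, -0.001], [0.211, -0.977, -0.0], [-0.001, 0.0, -1.0]] [[0.213, -0.944, -0.253, 0.509], [-0.977, -0.206, -0.055, -0.074], [0.0, 0.259, -0.966, 0.374], [0.0, 0.0, 0.0, 1.0]]
all 137.0 (298, 138, 47, 76) ((445.769775390625, -90.63571166992188), (79.93878936767578, 47.57627487182617), 11.379721641540527)
bright 137.0 (298, 140, 47, 74) ((444.5550842285156, -90.65779113769531), (77.5484848022461, 47.13949966430664), 11.37913990020752)
```

View pics/wrist1.png

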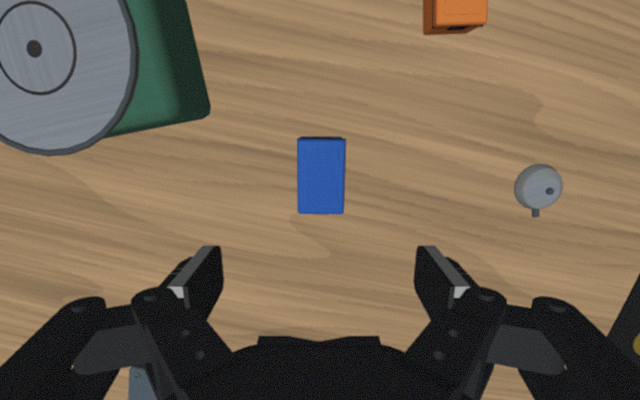

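The wrist view shows the blue box at (321,176), centred between the jaws and aligned. The three estimates agree to about 5 mm, and the jaws centre that direction. Going down to grasp.

>>> {"fn": "step_arm", "kwargs": {
  "squeeze": 40,
  "steps": [
    {"grip": -1, "offset": [0, 0, 35], "rotation": [0, 0, 0]},
    {"grip": -1, "offset": [0, 0, 40], "rotation": [0, 0, 0]},
    {"grip": -1, "offset": [0, 0, 40], "rotation": [0, 0, 0]},
    {"grip": -1, "offset": [0, 0, 40], "rotation": [0, 0, 0]},
    {"grip": -1, "offset": [0, 0, 35], "rotation": [0, 0, 0]},
    {"grip": -1, "offset": [0, 0, 17], "rotation": [0, 0, 0]},
    {"grip": -1, "offset": [0, 0, 10], "rotation": [0, 0, 0]},
    {"grip": -1, "offset": [0, 0, 0], "rotation": [0, 0, 0]},
    {"grip": 0, "offset": [0, 0, 0], "rotation": [0, 0, 0]},
    {"grip": 1, "offset": [0, 0, 0], "rotation": [0, 0, 0]},
    {"grip": 1, "offset": [0, 0, 0], "rotation": [0, 0, 0]},
    {"grip": 1, "offset": [0, 0, 0], "rotation": [0, 0, 0]}
  ]
}}

```text
clock: 3.0
tool_pos: [0.4455, -0.0888, 0.0155]
eef_rot: [[0.978, 0.21, 0.002], [0.21, -0.978, -0.001], [0.002, 0.001, -1.0]]
force: [-1.0, -0.8, 6.9]
opening: 0.578
```

>>> {"fn": "step_arm", "kwargs": {
  "steps": [
    {"grip": 1, "offset": [0, 0, 0], "rotation": [0, 0, 0]},
    {"grip": 1, "offset": [0, 0, 0], "rotation": [0, 0, 0]},
    {"grip": 1, "offset": [0, 0, 0], "rotation": [0, 0, 0]}
  ]
}}

```text
clock: 3.3
tool_pos: [0.4455, -0.0888, 0.0155]
eef_rot: [[0.978, 0.21, 0.002], [0.21, -0.978, -0.001], [0.002, 0.001, -1.0]]
force: [-0.7, -1.3, 7.5]
opening: 0.581
```

>>> {"fn": "step_arm", "kwargs": {
  "steps": [
    {"grip": 1, "offset": [0, 0, -10], "rotation": [0, 0, 0]},
    {"grip": 1, "offset": [0, 0, -25], "rotation": [0, 0, 0]},
    {"grip": 1, "offset": [0, 0, -40], "rotation": [0, 0, 0]},
    {"grip": 1, "offset": [0, 0, -40], "rotation": [0, 0, 0]},
    {"grip": 1, "offset": [0, 0, -40], "rotation": [0, 0, 0]},
    {"grip": 1, "offset": [0, 0, -30], "rotation": [0, 0, 0]},
    {"grip": 1, "offset": [0, 0, -15], "rotation": [0, 0, 0]},
    {"grip": 1, "offset": [0, 0, 0], "rotation": [0, 0, 0]},
    {"grip": 1, "offset": [0, 0, 0], "rotation": [0, 0, 0]}
  ]
}}

```text
clock: 4.2
tool_pos: [0.4443, -0.0884, 0.2144]
eef_rot: [[0.978, 0.21, 0.0], [0.21, -0.978, -0.0], [0.0, 0.0, -1.0]]
force: [-1.2, -0.9, -3.1]
opening: 0.58
```

```bash
python3 - <<'E'
from h import *
o=monitor.get_obs(); print({k:np.round(o[k],4).tolist() for k in('tool_pos','eef_rot','force','opening','clock')})
snap('side','side2'); s=snap('wrist','wrist2')
hsv=cv2.cvtColor(s['pixels'],cv2.COLOR_RGB2HSV); m=cv2.inRange(hsv,(105,130,40),(130,255,255))
cs,_=cv2.findContours(m,0,1); c=max(cs,key=cv2.contourArea)
zt=o['tool_pos'][2]-.0155+.045
p=np.array([onz(s,q[0],zt)[:2] for q in c])*1000; print(cv2.boundingRect(c),cv2.minAreaRect(p.astype(np.float32)))
a=cv2.imread('pics/side2.png')[:,200:600]; b=cv2.imread('pics/wrist2.png')[:,120:520]; cv2.imwrite('pics/c2.png',np.hstack([a,b]))
E
```

```text
{'tool_pos': [0.4443, -0.0884, 0.2144], 'eef_rot': [[0.9777, 0.21, 0.0003], [0.21, -0.9777, -0.0001], [0.0003, 0.0002, -1.0]], 'force': [-1.2443, -0.8747, -3.11], 'opening': 0.5801, 'clock': 4.2}
(253, 172, 131, 171) ((452.9768371582031, -86.38385009765625), (72.12519836425781, 49.231693267822266), 12.165345191955566)
```

View pics/c2.png

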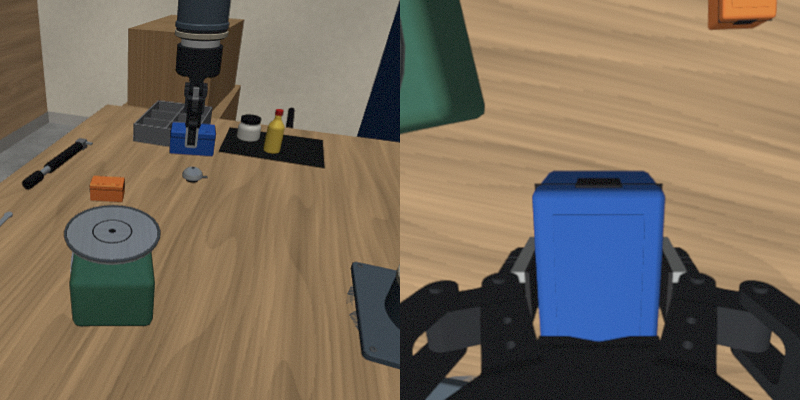

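The box is held level between the pads. Before the transfer I check its offset along the jaws from the far end edge.

```bash
python3 - <<'E'
from h import *
s=dict(np.load('pics/wrist2.npz')); R=np.array([[.9777,.21],[.21,-.9777]]); tcp=np.array([.4443,-.0884])
im=s['pixels'].astype(int); print([(r,*im[r,345]) for r in range(166,206,2)])
for uv,z in(((319,190),.2437),((319,172),.1987)): print((R.T@(onz(s,uv,z)[:2]-tcp)).round(4))
s=dict(np.load('pics/side2.npz'))
hsv=cv2.cvtColor(s['pixels'],cv2.COLOR_RGB2HSV); m=cv2.inRange(hsv,(105,130,40),(130,255,255)); m[:,:350]=0; m[:,430:]=0;m[:100]=0;m[165:]=0
h=cv2.convexHull(cv2.findNonZero(m)); a=cv2.approxPolyDP(h,2.5,True)[:,0]; print(a.tolist())
for x in (-.04,.04):
  for y in (-.025,.025):
    for z in(.1987,.2437): print(x,y,z,proj(s,np.r_[tcp+R@[x,y],z]).round(1))
E
```

```text
[(166, np.int64(179), np.int64(149), np.int64(107)), (168, np.int64(181), np.int64(150), np.int64(112)), (170, np.int64(118), np.int64(102), np.int64(91)), (172, np.int64(29), np.int64(44), np.int64(81)), (174, np.int64(26), np.int64(45), np.int64(81)), (176, np.int64(25), np.int64(47), np.int64(83)), (178, np.int64(22), np.int64(47), np.int64(83)), (180, np.int64(34), np.int64(53), np.int64(87)), (182, np.int64(26), np.int64(44), np.int64(79)), (184, np.int64(35), np.int64(43), np.int64(61)), (186, np.int64(28), np.int64(50), np.int64(86)), (188, np.int64(29), np.int64(45), np.int64(82)), (190, np.int64(29), np.int64(61), np.int64(113)), (192, np.int64(47), np.int64(84), np.int64(151)), (194, np.int64(50), np.int64(93), np.int64(164)), (196, np.int64(52), np.int64(97), np.int64(175)), (198, np.int64(54), np.int64(100), np.int64(185)), (200, np.int64(52), np.int64(101), np.int64(186)), (202, np.int64(53), np.int64(100), np.int64(187)), (204, np.int64(49), np.int64(96), np.int64(182))]
[0.0383 0.0001]
[0.0366 0.0002]
[[414, 126], [411, 155], [370, 152], [373, 122]]
-0.04 -0.025 0.1987 [411.9 156.7]
-0.04 -0.025 0.2437 [414.8 133.4]
-0.04 0.025 0.1987 [411.3 145.8]
-0.04 0.025 0.2437 [414.1 123.5]
0.04 -0.025 0.1987 [367.8 153.5]
0.04 -0.025 0.2437 [369.4 130.5]
0.04 0.025 0.1987 [369.6 142.9]
0.04 0.025 0.2437 [371.1 120.9]
```

>>> {"fn": "step_arm", "kwargs": {
  "steps": [
    {"grip": 1, "offset": [6, -11, 0], "rotation": [0, 0, 0]},
    {"grip": 1, "offset": [12.8, -22.4, 0], "rotation": [0, 0, 0]},
    {"grip": 1, "offset": [12.8, -22.4, 0], "rotation": [0, 0, 0]},
    {"grip": 1, "offset": [12.8, -22.4, 0], "rotation": [0, 0, 0]},
    {"grip": 1, "offset": [12.8, -22.4, 0], "rotation": [0, 0, 0]},
    {"grip": 1, "offset": [12.8, -22.4, 0], "rotation": [0, 0, 0]},
    {"grip": 1, "offset": [12.8, -22.4, 0], "rotation": [0, 0, 0]},
    {"grip": 1, "offset": [12.8, -22.4, 0], "rotation": [0, 0, 0]},
    {"grip": 1, "offset": [12.8, -22.4, 0], "rotation": [0, 0, 0]},
    {"grip": 1, "offset": [6, -11, 0], "rotation": [0, 0, 0]},
    {"grip": 1, "offset": [0, 0, 0], "rotation": [0, 0, 0]},
    {"grip": 1, "offset": [0, 0, 0], "rotation": [0, 0, 0]}
  ]
}}

```text
clock: 5.5
tool_pos: [0.5139, 0.1317, 0.2137]
eef_rot: [[0.978, 0.21, -0.001], [0.21, -0.978, -0.001], [-0.002, 0.001, -1.0]]
force: [-0.1, -0.3, -2.0]
opening: 0.579
```

>>> {"fn": "step_arm", "kwargs": {
  "steps": [
    {"grip": 1, "offset": [0, 0, 8], "rotation": [0, 0, 0]},
    {"grip": 1, "offset": [0, 0, 12], "rotation": [0, 0, 0]},
    {"grip": 1, "offset": [0, 0, 12], "rotation": [0, 0, 0]},
    {"grip": 1, "offset": [0, 0, 8], "rotation": [0, 0, 0]},
    {"grip": 1, "offset": [0, 0, 4], "rotation": [0, 0, 0]},
    {"grip": 1, "offset": [0, 0, 0], "rotation": [0, 0, 0]},
    {"grip": 1, "offset": [0, 0, 0], "rotation": [0, 0, 0]}
  ]
}}

```text
clock: 6.2
tool_pos: [0.5146, 0.1324, 0.1704]
eef_rot: [[0.978, 0.21, 0.0], [0.21, -0.978, 0.0], [0.0, -0.0, -1.0]]
force: [-0.6, 0.0, -2.1]
opening: 0.576
```

```bash
python3 - <<'E'
from h import *
o=monitor.get_obs(); print({k:np.round(o[k],4).tolist() for k in('tool_pos','force','opening','clock')})
snap('side','side3'); snap('scene','scene3')
a=cv2.imread('pics/side3.png')[130:280,210:410]; b=cv2.imread('pics/scene3.png')[140:290,280:480]
cv2.imwrite('pics/c3.png',cv2.resize(np.hstack([a,b]),None,fx=2,fy=2))
E
```

```text
{'tool_pos': [0.5146, 0.1324, 0.1704], 'force': [-0.6342, 0.0494, -2.1314], 'opening': 0.5757, 'clock': 6.2}
```

View pics/c3.png

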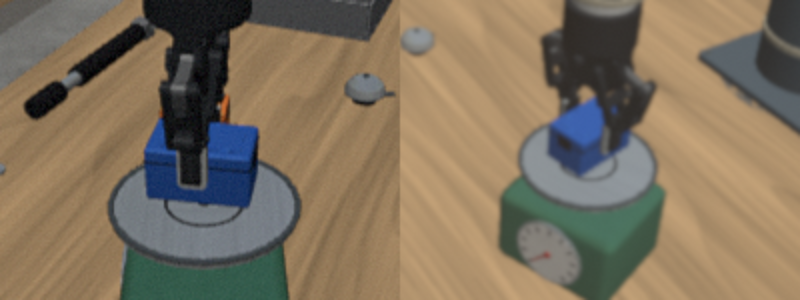

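The box hovers about 15 mm above the pan centre (side crop (203,165), over the black circle). I lower it slowly and watch the force.

>>> {"fn": "step_arm", "kwargs": {
  "steps": [
    {"grip": 1, "offset": [0, 0, 4], "rotation": [0, 0, 0]},
    {"grip": 1, "offset": [0, 0, 4], "rotation": [0, 0, 0]},
    {"grip": 1, "offset": [0, 0, 3], "rotation": [0, 0, 0]},
    {"grip": 1, "offset": [0, 0, 2], "rotation": [0, 0, 0]},
    {"grip": 1, "offset": [0, 0, 2], "rotation": [0, 0, 0]},
    {"grip": 1, "offset": [0, 0, 2], "rotation": [0, 0, 0]},
    {"grip": 1, "offset": [0, 0, 2], "rotation": [0, 0, 0]},
    {"grip": 1, "offset": [0, 0, 2], "rotation": [0, 0, 0]},
    {"grip": 1, "offset": [0, 0, 0], "rotation": [0, 0, 0]},
    {"grip": 1, "offset": [0, 0, 0], "rotation": [0, 0, 0]},
    {"grip": 1, "offset": [0, 0, 0], "rotation": [0, 0, 0]}
  ]
}}

```text
clock: 7.4
tool_pos: [0.5144, 0.1323, 0.1494]
eef_rot: [[0.978, 0.21, -0.0], [0.21, -0.978, -0.0], [-0.0, 0.0, -1.0]]
force: [-0.4, 0.1, -0.1]
opening: 0.578
```

The pan now carries nearly all the weight (force -2.1 to -0.1 N, about 6 mm sunk). I let go and rise straight up.

>>> {"fn": "step_arm", "kwargs": {
  "squeeze": 20,
  "steps": [
    {"grip": 1, "offset": [0, 0, 1], "rotation": [0, 0, 0]},
    {"grip": -0.2, "offset": [0, 0, 0], "rotation": [0, 0, 0]},
    {"grip": -0.3, "offset": [0, 0, 0], "rotation": [0, 0, 0]},
    {"grip": -0.6, "offset": [0, 0, 0], "rotation": [0, 0, 0]},
    {"grip": -0.8, "offset": [0, 0, 0], "rotation": [0, 0, 0]},
    {"grip": -0.8, "offset": [0, 0, 0], "rotation": [0, 0, 0]},
    {"grip": -0.8, "offset": [0, 0, 0], "rotation": [0, 0, 0]},
    {"grip": -0.8, "offset": [0, 0, 0], "rotation": [0, 0, 0]}
  ]
}}

```text
clock: 8.2
tool_pos: [0.5144, 0.1323, 0.1483]
eef_rot: [[0.978, 0.21, -0.0], [0.21, -0.978, 0.0], [-0.0, -0.0, -1.0]]
force: [0.7, -0.6, -0.3]
opening: 0.902
```

>>> {"fn": "step_arm", "kwargs": {
  "steps": [
    {"grip": -0.8, "offset": [0, 0, -5], "rotation": [0, 0, 0]},
    {"grip": -0.8, "offset": [0, 0, -15], "rotation": [0, 0, 0]},
    {"grip": -0.8, "offset": [0, 0, -25], "rotation": [0, 0, 0]},
    {"grip": -0.8, "offset": [0, 0, -35], "rotation": [0, 0, 0]},
    {"grip": -0.8, "offset": [0, 0, -35], "rotation": [0, 0, 0]},
    {"grip": -0.8, "offset": [0, 0, -25], "rotation": [0, 0, 0]},
    {"grip": -0.8, "offset": [0, 0, 0], "rotation": [0, 0, 0]},
    {"grip": -0.8, "offset": [0, 0, 0], "rotation": [0, 0, 0]},
    {"grip": -0.8, "offset": [0, 0, 0], "rotation": [0, 0, 0]}
  ]
}}

```text
clock: 9.1
tool_pos: [0.5139, 0.1321, 0.2875]
eef_rot: [[0.978, 0.21, -0.001], [0.21, -0.978, -0.0], [-0.001, 0.0, -1.0]]
force: [-0.6, -0.5, -0.4]
opening: 0.9
```

```bash
python3 - <<'E'
from h import *
o=monitor.get_obs(); print({k:np.round(o[k],4).tolist() for k in('tool_pos','force','opening','clock')})
s=snap('side','side4'); c=snap('scene','scene4'); 
for n,s in(('side',s),('scene',c)):
    hsv=cv2.cvtColor(s['pixels'],cv2.COLOR_RGB2HSV); V=hsv[...,2]; m=cv2.inRange(hsv,(105,130,40),(130,255,255)); k=np.zeros_like(m); k[130:260,250:430]=255; m&=k
    v=V[m>0]; t,_=cv2.threshold(v.reshape(-1,1),0,255,cv2.THRESH_OTSU); m&=((V>t)*255).astype(np.uint8)
    cs,_=cv2.findContours(m,0,1); q=max(cs,key=cv2.contourArea); p=np.array([onz(s,x[0],.14-.0075+.045)[:2] for x in q])*1000; print(n,cv2.minAreaRect(p.astype(np.float32)))
a=cv2.imread('pics/side4.png')[130:280,210:410]; b=cv2.imread('pics/scene4.png')[140:290,280:480]
cv2.imwrite('pics/c4.png',cv2.resize(np.hstack([a,b]),None,fx=2,fy=2))
E
```

```text
{'tool_pos': [0.5139, 0.1321, 0.2875], 'force': [-0.6023, -0.549, -0.4212], 'opening': 0.9003, 'clock': 9.1}
side ((511.0162353515625, 136.39785766601562), (76.93085479736328, 49.99348068237305), 11.825776100158691)
scene ((515.0637817382812, 134.79507446289062), (73.8733901977539, 47.47178649902344), 12.023027420043945)
```

View pics/c4.png

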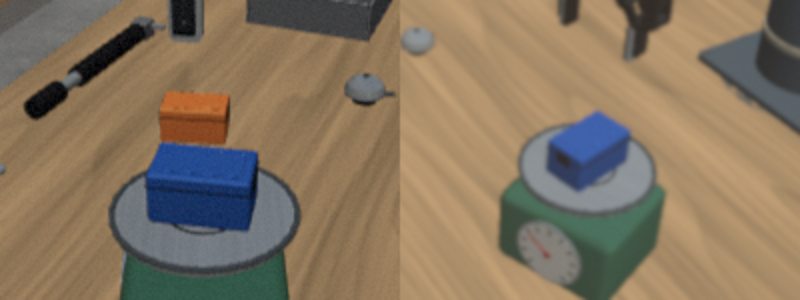

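The box stands upright and released on the pan circle, about 4 mm from the centre. The pan has sunk about 4 px, or roughly 7 mm. One last orange and pan check, then I hand in.

```bash
python3 - <<'E'
from h import *
for f in('side0','side4'):
    s=dict(np.load(f'pics/{f}.npz')); hsv=cv2.cvtColor(s['pixels'],cv2.COLOR_RGB2HSV)
    m=cv2.inRange(hsv,(3,170,80),(14,255,255)); k=np.zeros_like(m); k[165:198,270:340]=255; m&=k
    print(f,cv2.mean(m)[0],np.argwhere(m>0).mean(0).round(1))
    # pan left/right rim and front rim (darkest row under the dot column)
    g=cv2.GaussianBlur(cv2.cvtColor(s['pixels'],cv2.COLOR_RGB2GRAY),(5,1),0); r=hsv[245:275,306:318,1].mean(1); print(' rim->green row',245+int(np.argmax(np.diff(r))))
for z in(.14,.132): print(proj(s,[.512,.1315,z]).round(1))
env.job_done()
E
```

```text
side0 0.68830078125 [187.  306.4]
 rim->green row 264
side4 0.689296875 [187.  306.5]
 rim->green row 268
[311.9 230.2]
[312.  234.3]
the job is handed in; nothing more can be done
```

I set the blue box down on the spring scale's pan, released it, raised the arm clear and handed the job in at about 9 s of robot time. No verdict was reported.

- **Position:** the top face measures at about (0.513, 0.1355) against the pan centre at (0.512, 0.1315). That is about 4 mm off; the single views give 3 to 5 mm, and the limit is 15 mm.
- **Pan:** its rim moved down 4 pixels in the side view. That is about 8 mm sunk, inside the 5 to 16 mm band.
- **Box and gripper:** the box stands upright, and the gripper is open and clear, with its fingertips about 110 mm above the box top.
- **Orange box:** its image centroid moved 0.1 pixel, so it stayed put.

**Disagreements:**
- Before the grasp, the wrist and side cameras differed by about 5 mm in the blue box's y position. Closing the jaws centred it.
- The force readings for its weight ranged from 2 to 3 N.

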